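Turn a sensor probe end for end in a spring clip and dock it

TASK

Take the thick-gripped sensor probe by its black grip out of the tip guard and press it from above fully down into the spring clip of the aluminium stand, so that the jaws hold the grip just behind its step and the probe lies on both V rests, then let go. Take it again from the opposite end, by its steel shaft, lift it clear of the clip and lay it in the charging dock: black grip fully down in the dock's channel, shaft on the dock's small V rest, and let go.

Things in the scene. Friction and masses are not known exactly. Their poses are not given: they have to be found in the camera images.
- probe: Level probe, 60 g: black round grip, 22 mm thick, at x -121 to -36 mm; steel round shaft, 14 mm, at x -36 to 54 mm (tip). Origin on its axis, on the shaft: take the shaft here. x runs from grip to tip; roll arbitrary. Take the grip at x = -86 mm, with 40 N or more as the clip resists. The shorter probe on the bench (115 mm, grip 16 mm) is not it.
- guard: Tip guard the probe starts in, fixed: grey base 44 mm wide, 8 mm thick, a channel open above (walls 55 mm high, 28 mm apart) round the shaft only, and a V rest under the grip's rear end, x -120 to -110 mm. Origin on the bench under the probe's origin (to 6 mm), same x axis. The probe's axis lies 40 mm above the bench; it lifts straight up.
- clip_seat (a point): Where the probe's origin goes in the clip stand, 40 mm above the bench; x = the probe's x, z up. Fixed aluminium plate 174 x 56 x 8 mm; V rests at x -120 to -110 (grip) and 30 to 42 mm (shaft); at x -63 to -49 mm two sprung steel jaws, 16 mm apart, 63 mm high, that take the grip just behind its step. Push in from straight above, about 5 N, down onto the rests; pull out upwards.
- dock_seat (a point): Where the probe's origin goes in the dock, 40 mm above the bench; x = the probe's x, z up. Fixed black plate 192 x 60 x 8 mm; grey channel with V floor for the grip, open above and towards the shaft, walls 55 mm high, 38 mm apart, x -136 (closed end) to -44 mm; V rest for the shaft at x 30 to 42 mm. No room for fingers in the channel: lower the probe by its shaft.

How it is judged:
By the outcome, as a careful person would: the job done as asked, in the order asked, and still so for the second after the job is handed in, with the robot touching nothing.
It also fails if it takes over 58 s, if anything falls off the work surface, if the arm or the gripper's body presses on something with over 40 N, if the wrist force passes 120 N, or if a joint passes its speed limit or range.

ROBOT

A 6-joint arm with a two-finger parallel gripper is mounted at the origin on the work surface. World frame = base frame: x ahead of the robot, y to its left, z up, the work surface at z = 0. Lengths are in m, angles in rad, forces in N, time in s.
With the tool pointing down it reaches from about 0.375 to 0.9 m from the base axis. Payload 3.1 kg.
Tool frame: the origin (TCP) lies midway between the tips of the shut fingers; the grasp point (between the pads) lies 19 mm behind it; x points along the fingers, y is the direction in which the jaws open and shut, and the axes are right-handed (so a half turn about x gives the same grasp; the last joint's range is limited). The gripper opens to 87 mm and grips with 3 to 60 N. Pads are 19 mm wide; open, the fingers measure 117 mm over their backs; the gripper's body (75 mm by 190 mm) begins 51 mm behind the grasp point.
Start: joints at [1.167, 0.527, 1.433, -0, 1.181, -0.178], TCP at [0.14, 0.609, 0.223] pointing down, gripper open.
Joint ranges: [-3.08, 3.08], [-0.75, 2.2], [0.22, 2.44], [-1.43, 4.57], [0, 2.65], [-2.85, 2.85]. Speed limits (rad/s): [2.79, 2.79, 3.14, 3.14, 3.14, 3.14].

INTERFACE

Orientations are given as a unit quaternion [x, y, z, w].
In Python, from rig import get_obs, imaging, robot gives the robot as it stands.
- The arm moves only by the shell command python3 -m inch 'ROWS' [FORCE]. ROWS is JSON, a list of rows, each a list of 3 entries, a list of its own where there are three numbers: the finger opening in mm, from 0 to 87, then the shift along the tool's x, y, z in mm, then the turn, a rotation vector about the tool's x, y, z in degrees. In form: [[grip, [dx, dy, dz], [wx, wy, wz]], ...]. A call has 1 to 12 rows; each row shifts and turns the pose as measured when the row begins, along the tool's axes as they then stand; what a row does not reach is not made up. A row lasts 1/8 s, in which the tool goes at most 62.5 mm and 10.7 degrees, less where a joint would pass 70% of its speed; a pose out of reach is approached as far as the arm can. A call with a gripper value outside its range is refused whole. The fingers move at their own pace and stop on an object; FORCE is the grip in N (left out, the last holds). Time passes only in rows, so rows that do not move let the fingers close. It gives the time, the measured TCP pose, the force and the opening at its end, in the units of the state.
- get_obs(): the state, without advancing time (a new reading comes with each control period).
- imaging.camera(name): name is "scene" or "side" or "wrist"; returns the picture (384x512x3 uint8, red, green, blue); there is no depth.
- imaging.camera_params(name): a dict with "camera_matrix" (3x3 intrinsics, pixels), "k1" (the pictures are not rectified: a ray, as slopes to the right and down, at radius r is drawn at 1 + k1 r^2 times it, then the intrinsics apply), "xyz" and "rotation" of the camera in the world. Camera axes: x right, y down, z forward; pixel columns grow to the right and rows downward; lengths in m; the calibration is good to about 2 mm. A picture is of the moment at which its call begins: read the wrist's pose just before it. camera_params takes no time and is no camera call; for the wrist camera it gives the pose at the moment of the call.
- robot.hand_in(): hands the job in, once; it reports no verdict.
Trained networks look in the newest picture that a camera, given by its name, has taken for a name from the list of things; names that differ only in an ending like _2 or _b are one class to them, and where a whole thing is asked for, a point or a joint stands for the part that bears it (a point fixed in the world has none). Each returns a list of dicts, best first, with "confidence" (0 to 1); they miss things now and then, are a little off and sometimes report something else, mostly with a low value. They report only what shows in the picture. A call takes as long as a camera call.
- imaging.cut_out(camera, target): "pixels" (384x512 bool, what is visible of it) and "box" ([centre column, centre row, width, height] in pixels, round what is visible of it).
- imaging.tip_of(camera, target): "pixel" ([column, row] in pixels: a listed point, or the origin of a listed thing).
The state is a dict: "time": time; "q": joint angles; "joint_velocities": joint speeds; "joint_torque": joint torques, N m; "position": TCP position; "tool_rot": TCP orientation; "ft_force": force on the tool from outside, world axes, zero at the start; "moment": the same for the moment, N m; "grip_width": finger opening in m.
Only numpy, scipy, OpenCV 4.12 (cv2) and the standard library are available. Lean on these libraries where they do the work, as an engineer would, in place of code of your own. Each camera call takes 0.05 s, during which the arm holds its last target. There are 200 camera calls.

## Working session

There is one attempt and no reset: what is moved stays moved. The work goes in short steps, Python scripts to look and compute and a shell command to move; the robot and the scene stay as the last step left them, time stands still between calls to the robot, and variables do not carry over. Pictures are saved under pics/ and viewed, about 8 in all and at most 12, crops included, and the job is handed in when it is done.

```bash
ls; mkdir -p pics; cat > h.py <<'E'
import numpy as np, cv2
from rig import get_obs, imaging, robot
from scipy.spatial.transform import Rotation as R
def P(n):
    p=imaging.camera_params(n); K=np.array(p["camera_matrix"]); M=np.array(p["rotation"])
    if M.shape!=(3,3): M=R.from_quat(M).as_matrix()
    return K,p["k1"],np.array(p["xyz"]),M
def ray(c,px):
    K,k,t,M=c; d=np.linalg.solve(K,[px[0],px[1],1]); u=d[:2].copy()
    for _ in range(20): u=d[:2]/(1+k*(u@u))
    return t,M@np.array([u[0],u[1],1])
def onz(c,px,z):
    t,d=ray(c,px); return t+d*(z-t[2])/d[2]
def proj(c,X):
    K,k,t,M=c; x=M.T@(np.array(X)-t); u=x[:2]/x[2]; u=u*(1+k*(u@u)); return (K@[u[0],u[1],1])[:2]
def tri(obs):
    A=np.zeros((3,3));b=np.zeros(3)
    for c,px in obs:
        t,d=ray(c,px); d=d/np.linalg.norm(d); Q=np.eye(3)-np.outer(d,d); A+=Q;b+=Q@t
    return np.linalg.solve(A,b)
E
python3 - <<'E'
from h import *
np.set_printoptions(precision=4,suppress=True)
ims=[]
for n in ["scene","side","wrist"]:
    im=imaging.camera(n); c=P(n); ims.append(im); print(n,c[2],c[3][:,2])
    for t in ["probe","guard","clip_seat","dock_seat"]:
        r=imaging.tip_of(n,t)
        for d in r[:3]: print(' ',t,np.round(d["pixel"],1),round(d["confidence"],2), onz(c,d["pixel"],0 if t=="guard" else .04))
a=np.hstack(ims[:2]); cv2.imwrite("pics/a.png",cv2.resize(cv2.cvtColor(a,cv2.COLOR_RGB2BGR),(800,300),interpolation=cv2.INTER_AREA))
cv2.imwrite("pics/scene.png",cv2.cvtColor(ims[0],cv2.COLOR_RGB2BGR));cv2.imwrite("pics/side.png",cv2.cvtColor(ims[1],cv2.COLOR_RGB2BGR));cv2.imwrite("pics/wr.png",cv2.cvtColor(ims[2],cv2.COLOR_RGB2BGR))
o=get_obs();print(o["time"],o["position"],o["tool_rot"],R.from_quat(o["tool_rot"]).as_matrix(),o["grip_width"])
E
```

```text
pics
scene [ 0.9501 -0.3133  0.7006] [-0.4714  0.4057 -0.7831]
  probe [150.2 266.9] 0.57 [ 0.5546 -0.2544  0.04  ]
  guard [155.6 267.1] 0.64 [ 0.5387 -0.2425  0.    ]
  clip_seat [258.6 204.2] 0.59 [0.5841 0.006  0.04  ]
  dock_seat [317.7 140.6] 0.65 [0.5366 0.2493 0.04  ]
side [0.4533 0.5678 0.7698] [ 0.1298 -0.6138 -0.7787]
  probe [286.1 118.8] 0.89 [ 0.5465 -0.2453  0.04  ]
  guard [286.4 130.3] 0.79 [ 0.5433 -0.2479  0.    ]
  clip_seat [249.2 198.2] 0.86 [0.5769 0.0137 0.04  ]
  dock_seat [242.5 302. ] 0.72 [0.5346 0.2418 0.04  ]
wrist [0.0759 0.6239 0.3846] [ 0.2355 -0.0545 -0.9703]
0.75 [0.1399 0.6091 0.2226] [ 0.0797  0.7026 -0.0796  0.7026] [[ 0.      0.2239  0.9746]
 [ 0.0001  0.9746 -0.2239]
 [-1.      0.0001  0.    ]] 0.08679639753018253
```

View pics/scene.png

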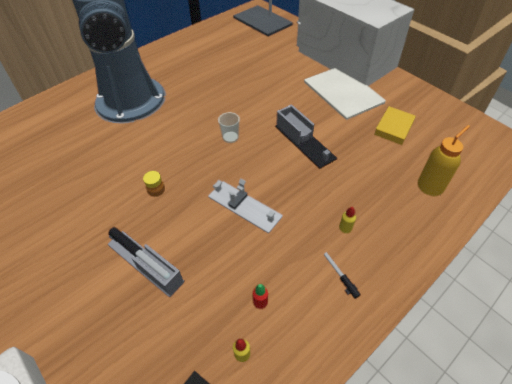

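The scene picture shows the probe in the guard at lower left, with the grip near (125,243) and the tip near (175,285). The clip stand is at (245,205) and the dock at (305,137), and all three have their grip end towards the robot. I'll fly over the dock, clip and probe in turn and look with the wrist camera at each.

```bash
python3 -m inch '[[87,[0,-35,51],[0,0,0]],[87,[0,-35,51],[0,0,0]],[87,[0,-35,51],[0,0,0]],[87,[0,-35,51],[0,0,0]],[87,[0,-35,51],[0,0,0]],[87,[0,-35,51],[0,0,0]],[87,[0,-35,51],[0,0,0]],[87,[0,-35,51],[0,0,0]],[87,[0,0,0],[0,0,0]]]'
cat > look.py <<'E'
from h import *
import sys
np.set_printoptions(precision=4,suppress=True)
def look(name,targets,n="wrist"):
    c=P(n); im=imaging.camera(n); cv2.imwrite(f"pics/{name}.png",cv2.cvtColor(im,cv2.COLOR_RGB2BGR)); np.save(f"pics/{name}.npy",np.array([c],dtype=object),allow_pickle=True)
    for t in targets:
        for d in imaging.tip_of(n,t)[:2]: print(' ',t,np.round(d["pixel"],1),round(d["confidence"],2), onz(c,d["pixel"],0 if t=="guard" else .04))
    return c,im
if __name__=="__main__":
    look(sys.argv[1],sys.argv[2:]); o=get_obs(); print(o["time"],o["position"],R.from_quat(o["tool_rot"]).as_matrix()[:,2])
E
python3 look.py w_dock dock_seat clip_seat
```

```text
time: 1.88
position: [0.4846, 0.2424, 0.2242]
tool_rot: [0.081, 0.699, -0.075, 0.706]
ft_force: [-1.5, 0.7, 1.0]
grip_width: 0.087
  dock_seat [263.7 211.8] 0.8 [0.5401 0.2464 0.04  ]
2.025 [0.48   0.2458 0.2237] [ 0.9767 -0.2145  0.004 ]
```

View pics/w_dock.png

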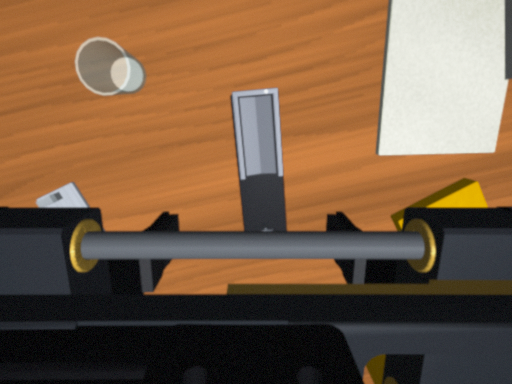

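The wrist view shows the dock channel from its rear edge at (232,92)–(278,88) to its front edge at (243,180)–(283,177). The gripper hides everything below row 205. I'll work out the dock's yaw from this, then move back from the clip so the whole stand shows.

```bash
python3 - <<'E'
from h import *
c=tuple(np.load("pics/w_dock.npy",allow_pickle=True)[0])
g=lambda p,z:onz(c,p,z)
a=(g((232,92),.055)+g((278,88),.055))/2; b=(g((243,180),.055)+g((283,177),.055))/2
print(a,b,np.linalg.norm(b-a),np.degrees(np.arctan2(*(b-a)[[1,0]])))
p=g((245,228),.008);q=g((287,228),.008);print(p,q)
u=(b-a)/np.linalg.norm(b-a); print("origin est",a+u*.136,b+u*.044)
# rough yaw for guard, clip from scene & side nets: cutouts
for n in ["scene","side"]:
    c=P(n); imaging.camera(n)
    for t in ["probe","guard"]:
        for d in imaging.cut_out(n,t)[:2]:
            ys,xs=np.nonzero(d["pixels"]); pts=np.c_[xs,ys].astype(np.float32)
            vx,vy,x0,y0=cv2.fitLine(pts,cv2.DIST_L2,0,.01,.01).ravel()
            s=(pts-[x0,y0])@[vx,vy]; e=[onz(c,(x0+vx*k,y0+vy*k),.045) for k in (s.min(),s.max())]
            print(n,t,round(d["confidence"],2),len(xs),e,np.degrees(np.arctan2(*(e[1]-e[0])[[1,0]])))
E
python3 -m inch '[[87,[0,-57,-22],[0,0,0]],[87,[0,-57,-22],[0,0,0]],[87,[0,-57,-22],[0,0,0]],[87,[0,-57,-5],[0,0,0]],[87,[0,0,0],[0,0,0]]]'; python3 look.py w_clip clip_seat dock_seat probe
```

```text
[0.39725908 0.26674796 0.055     ] [0.49472512 0.25458702 0.055     ] 0.09822177448388841 -7.112100531455552
[0.56877462 0.21522832 0.008     ] [0.58179653 0.27211396 0.008     ]
origin est [0.53221267 0.24990966 0.055     ] [0.53838657 0.24913933 0.055     ]
scene probe 0.71 682 [array([ 0.42404057, -0.27223272,  0.045     ]), array([ 0.59934664, -0.24072876,  0.045     ])] 10.18778780771719
scene guard 0.62 1360 [array([ 0.45021583, -0.2872234 ,  0.045     ]), array([ 0.63063307, -0.23427785,  0.045     ])] 16.354942736940494
time: 2.95
position: [0.3611, 0.0366, 0.2217]
tool_rot: [0.075, 0.699, -0.069, 0.708]
ft_force: [-0.3, 0.8, 0.0]
grip_width: 0.0872
3.15 [0.3626 0.04   0.2217] [ 0.9805 -0.1959  0.0126]
```

View pics/w_clip.png

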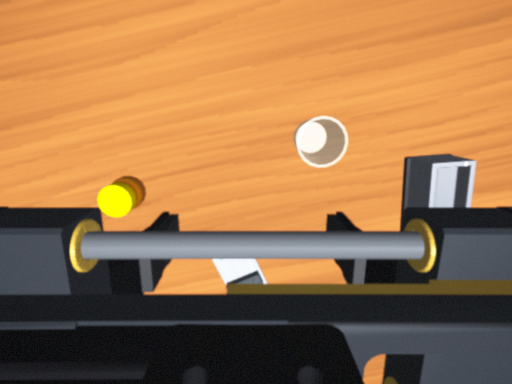

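The wrist camera looks back towards the robot, so a target has to lie behind the TCP to be visible. This view only shows the stand's grip-end corner at (240,270). I'll move forward.

```bash
python3 -m inch '[[87,[0,4,54],[0,0,0]],[87,[0,4,54],[0,0,0]],[87,[0,4,54],[0,0,0]],[87,[0,4,54],[0,0,0]],[87,[0,4,54],[0,0,0]],[87,[0,0,0],[0,0.5,0]]]'; python3 look.py w_clip2 clip_seat dock_seat probe
```

```text
time: 3.9
position: [0.6402, 0.0241, 0.2214]
tool_rot: [0.065, 0.704, -0.057, 0.705]
ft_force: [-0.5, -0.3, 0.5]
grip_width: 0.0871
  clip_seat [224.7 122.6] 0.67 [0.5789 0.0048 0.04  ]
  dock_seat [437.6  48. ] 0.84 [0.5412 0.2481 0.04  ]
4.1 [0.6345 0.0237 0.2217] [ 0.9849 -0.1732 -0.0044]
```

View pics/w_clip2.png

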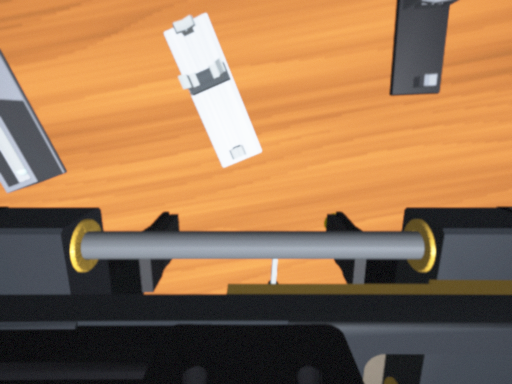

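The whole clip stand shows, with plate corners at about (165,32), (208,14), (262,150) and (224,166). The dock's shaft rest is at (431,80). I'll fit the plate and draw the model over the picture to check it.

```bash
cat > fit.py <<'E'
from h import *
np.set_printoptions(precision=4,suppress=True)
c=tuple(np.load("pics/w_clip2.npy",allow_pickle=True)[0]); im=cv2.imread("pics/w_clip2.png")
m=((im.min(2)>150)).astype(np.uint8); m[200:]=0; m[:,:140]=0; m[:,300:]=0
m=cv2.morphologyEx(m,cv2.MORPH_CLOSE,np.ones((9,9)))
ys,xs=np.nonzero(m); pts=np.array([onz(c,(x,y),.008)[:2] for x,y in zip(xs,ys)])*1000
r=cv2.minAreaRect(pts.astype(np.float32)); B=cv2.boxPoints(r); print(r,B)
L=B[np.argsort(B[:,0])]; a=L[:2].mean(0); b=L[2:].mean(0); yaw=np.arctan2(*(b-a)[::-1]); print("ends",a,b,np.linalg.norm(b-a),np.degrees(yaw))
u=np.array([np.cos(yaw),np.sin(yaw)]); v=np.array([-u[1],u[0]])
for mid in (-35,-38): print("origin if plate centred at",mid,(a+b)/2-u*mid)
O=(a+b)/2+u*35
big=cv2.resize(im,None,fx=4,fy=4,interpolation=cv2.INTER_CUBIC)
def dot(x,y,z,col):
    p=proj(c,np.r_[(O+u*x+v*y)/1000,z/1000]); cv2.circle(big,tuple(np.round(p*4+1.5).astype(int)),2,col,-1)
for x in (-122,52):
  for y in (-28,28): dot(x,y,8,(0,0,255))
for x in (-63,-49):
  for y in (-8,8): dot(x,y,63,(0,255,0))
for x in (-120,-110,30,42):
  for y in (-8,8): dot(x,y,40 if x<0 else 40,(255,0,0))
dot(0,0,8,(0,0,255))
cv2.imwrite("pics/clipfit.png",big[0:700,560:1100])
E
python3 fit.py
```

```text
((543.0353393554688, -6.144569396972656), (178.94808959960938, 62.52382278442383), 12.526944160461426) [[448.9106   4.9663]
 [462.4719 -56.0691]
 [637.16   -17.2555]
 [623.5988  43.7799]]
ends [455.6913 -25.5514] [630.3794  13.2622] 178.94812 12.526942
origin if plate centred at -35 [577.2021   1.4469]
origin if plate centred at -38 [580.1307   2.0976]
```

View pics/clipfit.png

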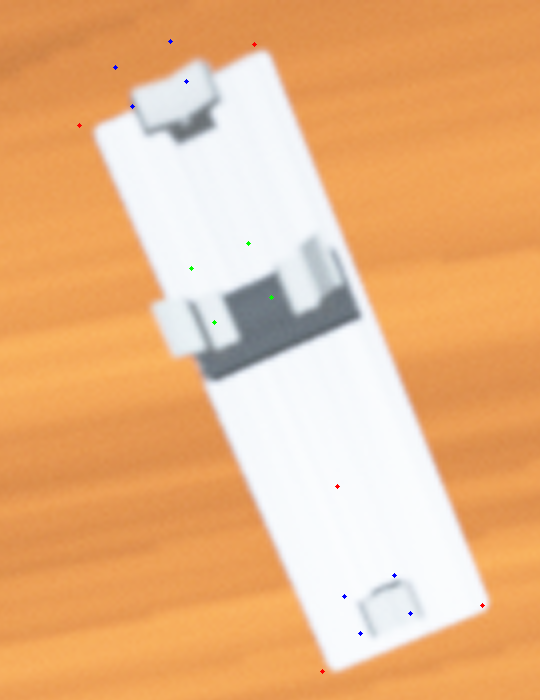

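The first fit was inflated by the jaws and rests, because their overlaid marks miss. I'll refit from the visible plate corners and the jaw tops.

```bash
cat > fit2.py <<'E'
from h import *
np.set_printoptions(precision=1,suppress=True)
c=tuple(np.load("pics/w_clip2.npy",allow_pickle=True)[0])
g=lambda p,z:onz(c,((p[0]-1.5)/4+140,(p[1]-1.5)/4),z)[:2]*1000
A,B,C,D=[g(p,.008) for p in [(95,128),(268,52),(488,605),(335,670)]]
print("w",np.linalg.norm(A-B),np.linalg.norm(C-D),"l",np.linalg.norm(A-D),np.linalg.norm(B-C))
d=(D-A)+(C-B); yaw=np.arctan2(d[1],d[0]); print("yaw",np.degrees(yaw)); u=d/np.linalg.norm(d); v=np.array([-u[1],u[0]])
ctr=(A+B+C+D)/4; print("ctr",ctr)
f=lambda p,z:np.array([(g(p,z)-ctr)@u,(g(p,z)-ctr)@v])
print("jaw L",f((152,303),.063),f((178,358),.063),"R",f((318,235),.063),f((335,290),.063))
print("jaw base front",f((212,378),.018),f((360,317),.018))
print("grip rest top outer", f((133,92),.035),f((200,62),.035), "inner",f((150,133),.035),f((218,98),.035))
print("shaft rest", f((360,605),.036),f((410,582),.036),f((372,635),.036),f((422,615),.036))
for n,z in ((-35,0),): print("origin",ctr+35*u, "net wrist", f(((224.7-140)*4+1.5,122.6*4+1.5),.04))
for p in ([584.1,6],[576.9,13.7]): print((np.array(p)-ctr)@u,(np.array(p)-ctr)@v)
E
python3 fit2.py
```

```text
w 54.822783202564125 54.01618243834655 l 172.93757670274155 171.42581029918713
yaw 12.390226825002586
ctr [544.3  -2.7]
jaw L [-26.2 -23.9] [-11.6 -23.6] R [-25.   22.2] [-11.4  20.9]
jaw base front [ -9.6 -24. ] [-8.7 23.6]
grip rest top outer [-81.6 -10. ] [-81.4   9.7] inner [-70.9 -10.2] [-71.8  10.5]
shaft rest [67.7 -8.1] [67.1  8.3] [77.3 -8.3] [77.4  7.8]
origin [578.5   4.8] net wrist [35.4 -0.1]
40.71182041603121 -0.03709434256770213
35.33169560451405 9.028458978244995
```

```bash
python3 -m inch '[[87,[0,-53,11],[0,0,0]],[87,[0,-53,11],[0,0,0]],[87,[0,-53,11],[0,0,0]],[87,[0,-53,11],[0,0,0]],[87,[0,-53,11],[0,0,0]],[87,[0,0,0],[-10.5,0,0]],[87,[0,0,0],[-10.5,0,0]],[87,[0,0,0],[0,0,0]]]'; python3 look.py w_probe probe guard clip_seat; python3 - <<'E'
import cv2
im=cv2.imread("pics/w_probe.png"); cv2.imwrite("pics/w_probe_c.png",cv2.resize(im[:205,120:400],None,fx=2.8,fy=2.8,interpolation=cv2.INTER_CUBIC))
E
```

```text
time: 5.1
position: [0.6344, -0.2462, 0.221]
tool_rot: [-0.068, 0.705, 0.079, 0.701]
ft_force: [-0.0, 1.0, -0.6]
grip_width: 0.0867
  probe [265.1  97.3] 0.64 [ 0.5468 -0.247   0.04  ]
  guard [261.6  94.2] 0.63 [ 0.5412 -0.2504  0.    ]
  clip_seat [461.5 167.9] 0.72 [0.5771 0.0017 0.04  ]
5.3 [ 0.6352 -0.246   0.2209] [ 0.9781  0.2079 -0.0034]
```

View pics/w_probe_c.png

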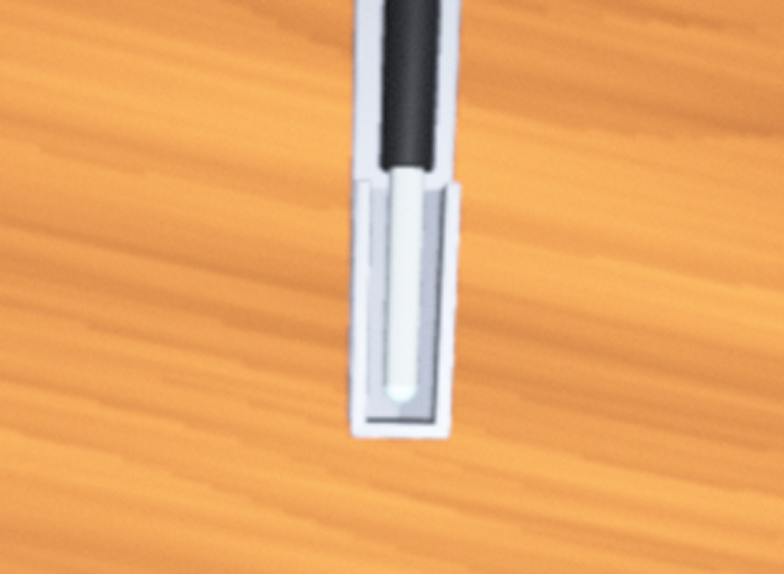

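The crop shows the probe's axis running from (411,5) through the step at (407,167) to the tip at (400,402), centred in the guard.

```bash
python3 - <<'E'
from h import *
np.set_printoptions(precision=1,suppress=True)
c=tuple(np.load("pics/w_probe.npy",allow_pickle=True)[0])
g=lambda p,z:onz(c,((p[0]-.9)/2.8+120,(p[1]-.9)/2.8),z)[:2]*1000
s=g((407,169),.047); t=g((400,402),.040); r=g((411,5),.047); d=t-r; print(s,t,np.linalg.norm(t-s),np.degrees(np.arctan2(d[1],d[0])))
u=d/np.linalg.norm(d); print("origin", s+36*u, t-54*u)
y=np.degrees(np.arctan2(d[1],d[0])); O=(s+36*u+t-54*u)/2; G=O-86*u; print("O",O,"grasp",G)
def rel(G,yaw,z):
    o=get_obs(); M=R.from_quat(o["tool_rot"]).as_matrix(); a=np.radians(yaw)
    Z=np.array([np.cos(a),np.sin(a),0]);X=np.array([0,0,-1]);Y=np.cross(Z,X)
    W=np.c_[X,Y,Z]; print("rot",np.degrees(R.from_matrix(M.T@W).as_rotvec()),"shift",M.T@(np.r_[G,z]-o["position"]*1000))
rel(G,y,120)
E
cat >> h.py <<'E'
def rel(G,yaw,z):
    "tool-axes shift to TCP target (mm) G=(x,y), z, tool z axis at yaw deg"
    o=get_obs(); M=R.from_quat(o["tool_rot"]).as_matrix(); a=np.radians(yaw)
    Z=np.array([np.cos(a),np.sin(a),0]);X=np.array([0,0,-1]);Y=np.cross(Z,X)
    W=np.c_[X,Y,Z]; print("t",o["time"],"F",np.round(o["ft_force"],1),"w",round(o["grip_width"]*1000,1),"pos",np.round(o["position"]*1000,1),"rot",np.round(np.degrees(R.from_matrix(M.T@W).as_rotvec()),2),"shift",np.round(M.T@(np.r_[G,z]-o["position"]*1000),1), "in target axes",np.round(W.T@(np.r_[G,z]-o["position"]*1000),1))
E
```

```text
[ 510.  -255.7] [ 597.5 -238.8] 89.15260312310393 11.01761268530722
origin [ 545.4 -248.9] [ 544.5 -249.1]
O [ 545. -249.] grasp [ 460.5 -265.4]
rot [ 1.  -0.2 -0.9] shift [ 101.8   15.8 -174.5]
```

```bash
python3 -m inch '[[87,[0,5,-58],[1,0,-0.9]],[87,[0,5,-58],[0,0,0]],[87,[20,5,-58],[0,0,0]],[87,[60,0,0],[0,0,0]],[87,[0,0,0],[0,0,0]]]'; python3 -c "
from h import *; rel((460.5,-265.4),11,21)"
```

```text
time: 5.92
position: [0.4588, -0.2649, 0.1412]
tool_rot: [-0.068, 0.704, 0.065, 0.704]
ft_force: [0.5, -0.2, 0.3]
grip_width: 0.087
t 5.925 F [ 0.5 -0.2  0.3] w 87.0 pos [ 458.8 -264.9  141.2] rot [-0.19 -0.02  0.3 ] shift [ 1.202e+02 -1.000e-01  1.600e+00] in target axes [120.2  -0.8   1.5]
```

```bash
python3 -m inch '[[87,[55,0,1],[0,0,0.3]],[87,[45,0,0],[0,0,0]],[87,[19,0,0],[0,0,0]],[87,[0,0,0],[0,0,0]],[8,[0,0,0],[0,0,0]],[8,[0,0,0],[0,0,0]],[8,[0,0,0],[0,0,0]],[8,[0,0,0],[0,0,0]],[8,[0,0,0],[0,0,0]]]' 50; python3 -c "
from h import *; rel((460.5,-265.4),11,21)"
```

```text
time: 7.05
position: [0.4744, -0.2735, 0.0341]
tool_rot: [-0.076, 0.696, 0.059, 0.711]
ft_force: [0.2, -0.9, 0.3]
grip_width: 0.0448
t 7.05 F [ 0.2 -0.9  0.3] w 44.8 pos [ 474.4 -273.5   34.1] rot [-0.08  1.1   1.46] shift [ 12.6  10.9 -12.4] in target axes [ 13.1  10.6 -12.1]
```

```bash
python3 - <<'E'
from h import *
np.set_printoptions(precision=3,suppress=True)
o=get_obs(); [print(k,np.array(v)) for k,v in o.items()]
im=imaging.camera("scene"); c=im[200:330,80:230]; cv2.imwrite("pics/s1.png",cv2.cvtColor(cv2.resize(c,None,fx=4,fy=4,interpolation=cv2.INTER_CUBIC),cv2.COLOR_RGB2BGR))
rel((460.5,-265.4),11,21)
E
```

```text
time 7.05
q [-0.727  0.708  1.789 -0.     0.613 -2.488]
joint_velocities [-0.    -0.004 -0.001 -0.001  0.002  0.002]
joint_torque [  0.023 -42.181  -8.168  -0.05   -0.103  -0.003]
position [ 0.474 -0.274  0.034]
tool_rot [-0.076  0.696  0.059  0.711]
ft_force [ 0.219 -0.853  0.297]
moment [ 0.03   0.025 -0.009]
grip_width 0.0447579469184028
t 7.1 F [0.5 2.5 0.8] w 41.1 pos [ 474.2 -273.2   34.1] rot [-0.09  1.08  1.41] shift [ 12.6  10.6 -12.2] in target axes [ 13.1  10.3 -12. ]
```

View pics/s1.png

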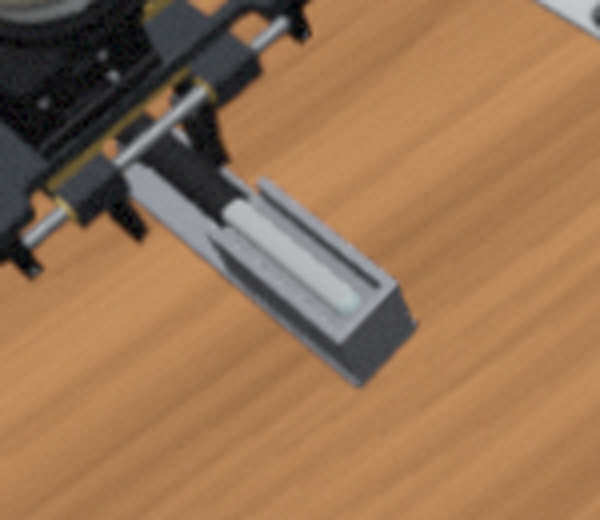

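The scene crop shows the gripper straddling the grip without gripping it, but about 12 mm off its target. I'll reopen and correct in small steps.

```bash
python3 -m inch '[[87,[0,0,0],[0,0,0]],[87,[0,0,0],[0,0,0]],[87,[0,6,-6],[0,1,1.4]],[87,[0,5,-6],[0,0,0]],[87,[0,0,0],[0,0,0]],[87,[0,0,0],[0,0,0]]]' 50; python3 -c "
from h import *; rel((460.5,-265.4),11,21)"
```

```text
time: 7.85
position: [0.4588, -0.2639, 0.0333]
tool_rot: [-0.066, 0.704, 0.068, 0.704]
ft_force: [0.3, 0.4, -1.0]
grip_width: 0.0853
t 7.85 F [ 0.3  0.4 -1. ] w 85.3 pos [ 458.8 -263.9   33.3] rot [-0.1  -0.04 -0.14] shift [12.3 -1.8  1.4] in target axes [12.3 -1.8  1.4]
```

```bash
python3 -m inch '[[87,[12,-1.5,1],[0,0,0]],[60,[0,0,0],[0,0,0]],[60,[0,0,0],[0,0,0]],[45,[0,0,0],[0,0,0]]]' 50; python3 -c "
from h import *; rel((460.5,-265.4),11,21)"
```

```text
time: 8.35
position: [0.4604, -0.2654, 0.0201]
tool_rot: [-0.066, 0.704, 0.068, 0.704]
ft_force: [-0.7, -0.2, -0.2]
grip_width: 0.0643
t 8.35 F [-0.7 -0.2 -0.2] w 64.3 pos [ 460.4 -265.4   20.1] rot [-0.1  -0.04 -0.14] shift [-0.9 -0.   0.1] in target axes [-0.9 -0.   0.1]
```

```bash
python3 -m inch '[[10,[0,0,0],[0,0,0]],[10,[0,0,0],[0,0,0]],[10,[0,0,0],[0,0,0]],[10,[0,0,0],[0,0,0]],[10,[0,0,0],[0,0,0]],[10,[0,0,0],[0,0,0]],[10,[0,0,0],[0,0,0]]]' 55; python3 -c "
from h import *; rel((460.5,-265.4),11,21)"
```

```text
time: 9.22
position: [0.4605, -0.2654, 0.0206]
tool_rot: [-0.067, 0.704, 0.068, 0.704]
ft_force: [-0.3, -0.8, 0.7]
grip_width: 0.0207
t 9.225 F [-0.3 -0.8  0.7] w 20.7 pos [ 460.5 -265.4   20.6] rot [-0.1  -0.01 -0.11] shift [-0.4  0.  -0. ] in target axes [-0.4  0.  -0. ]
```

```bash
python3 -m inch '[[10,[-20,0,0],[0,0,0]],[10,[-30,0,0],[0,0,0]],[10,[-30,0,0],[0,0,0]],[10,[-30,0,0],[0,0,0]],[10,[-20,0,0],[0,0,0]],[10,[0,0,0],[0,0,0]]]' 55; python3 - <<'E'
from h import *
a=np.radians(12.4); O=np.array([580.9,5.35]); G=O-86*np.array([np.cos(a),np.sin(a)]); print(G); rel(G,12.4,150)
im=imaging.camera("scene"); c=im[170:330,60:260]; cv2.imwrite("pics/s2.png",cv2.cvtColor(cv2.resize(c,None,fx=3,fy=3,interpolation=cv2.INTER_CUBIC),cv2.COLOR_RGB2BGR))
print(imaging.tip_of("scene","probe")[:2]); imaging.camera("side"); c=P("side"); d=imaging.tip_of("side","probe")[:2]; print(d)
o=get_obs();M=R.from_quat(o["tool_rot"]).as_matrix();print(o["position"]-M[:,0]*.019+M[:,2]*.086)
cs=P("scene"); e=imaging.tip_of("scene","probe"); imaging.camera("scene")
if e and d: X=tri([(cs,e[0]["pixel"]),(c,d[0]["pixel"])]); print(X)
E
```

```text
time: 9.98
position: [0.4595, -0.2651, 0.1529]
tool_rot: [-0.066, 0.705, 0.069, 0.703]
ft_force: [0.1, -0.2, -0.7]
grip_width: 0.0205
[496.90618406 -13.11723814]
t 9.975 F [ 0.1 -0.2 -0.7] w 20.5 pos [ 459.5 -265.1  152.9] rot [-1.49 -0.16 -0.27] shift [  3.8 240.3  84.4] in target axes [  2.9 238.1  90.6]
[{'pixel': [129.6, 225.5], 'confidence': 0.93}]
[{'pixel': [293.1, 75.3], 'confidence': 0.78}]
[ 0.54265815 -0.24774503  0.1689217 ]
[ 0.54022808 -0.25022738  0.16752598]
```

View pics/s2.png

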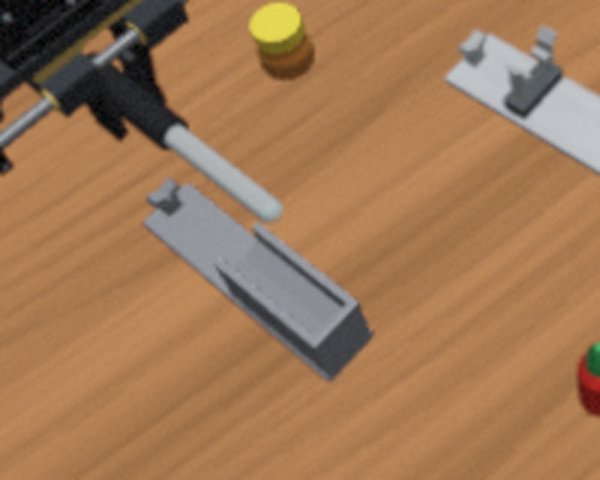

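The probe is held level and clear of the guard, with its triangulated origin within 3 mm of the expected position. I'll move it above the clip.

```bash
python3 -m inch '[[10,[0,40,14],[-1.5,0,0]],[10,[0,40,14],[0,0,0]],[10,[0,40,15],[0,0,0]],[10,[0,40,15],[0,0,0]],[10,[0,40,14],[0,0,0]],[10,[0,38,13],[0,0,0]],[10,[0,0,0],[0,0,0]],[10,[0,0,0],[0,0,0]]]' 60; python3 - <<'E'
from h import *
rel([496.9,-13.1],12.4,150)
E
```

```text
time: 11.28
position: [0.4912, -0.0074, 0.1466]
tool_rot: [-0.071, 0.708, 0.08, 0.698]
ft_force: [-0.4, -0.2, -0.6]
grip_width: 0.0206
t 11.275 F [-0.4 -0.2 -0.6] w 20.6 pos [491.2  -7.4 146.6] rot [-0.11 -0.74 -0.77] shift [-3.6 -6.7  4.3] in target axes [-3.4 -6.8  4.4]
```

```bash
python3 -m inch '[[10,[25,-6.5,4],[0,-0.7,-0.7]],[10,[25,0,0],[0,0,0]],[10,[20,0,0],[0,0,0]],[10,[0,0,0],[0,0,0]],[10,[0,0,0],[0,0,0]]]' 60; python3 - <<'E'
from h import *
rel([496.9,-13.1],12.4,70)
E
```

```text
time: 11.9
position: [0.4978, -0.0191, 0.0746]
tool_rot: [-0.073, 0.703, 0.073, 0.704]
ft_force: [-0.0, 0.5, -1.0]
grip_width: 0.0207
t 11.9 F [-0.   0.5 -1. ] w 20.7 pos [497.8 -19.1  74.6] rot [-0.55  0.08  0.07] shift [4.6 6.1 0.4] in target axes [4.6 6.  0.5]
```

Now I'll correct the lateral offset and check the alignment from the cameras before pressing.

```bash
python3 -m inch '[[10,[0,6,0.5],[-0.5,0,0]],[10,[0,0,0],[0,0,0]],[10,[0,0,0],[0,0,0]]]' 60; python3 - <<'E'
from h import *
rel([496.9,-13.1],12.4,70)
ims=[]
for n,(cx,cy) in {"scene":(245,200),"side":(250,195)}.items():
    c=P(n); im=imaging.camera(n); d=imaging.tip_of(n,"probe"); print(n,d[:1])
    O=np.array([.5809,.00535]); a=np.radians(12.4); u=np.array([np.cos(a),np.sin(a)])
    big=cv2.resize(im,None,fx=4,fy=4,interpolation=cv2.INTER_CUBIC)
    o=get_obs(); M=R.from_quat(o["tool_rot"]).as_matrix(); gp=o["position"]-M[:,0]*.019
    for x in (-.036,0,.054):
        p=proj(c,gp+M[:,2]*(x+.086)); cv2.circle(big,tuple(np.round(p*4+1.5).astype(int)),2,(255,0,0),-1)
    for x in (-.125,.049):
        for y in (-.028,.028):
            p=proj(c,np.r_[O+u*x+np.array([-u[1],u[0]])*y,.008]); cv2.circle(big,tuple(np.round(p*4+1.5).astype(int)),2,(0,255,0),-1)
    ims.append(big[cy*4-250:cy*4+250,cx*4-200:cx*4+200])
cv2.imwrite("pics/pre.png",cv2.cvtColor(np.hstack(ims),cv2.COLOR_RGB2BGR))
E
```

```text
time: 12.28
position: [0.4981, -0.0134, 0.0765]
tool_rot: [-0.077, 0.701, 0.075, 0.705]
ft_force: [-0.6, 0.2, -0.8]
grip_width: 0.0205
t 12.275 F [-0.6  0.2 -0.8] w 20.5 pos [498.1 -13.4  76.5] rot [-0.05  0.27  0.16] shift [ 6.5  0.6 -1.2] in target axes [ 6.5  0.5 -1.2]
scene [{'pixel': [257.6, 191.2], 'confidence': 0.62}]
side [{'pixel': [247.5, 198.6], 'confidence': 0.65}]
```

View pics/pre.png

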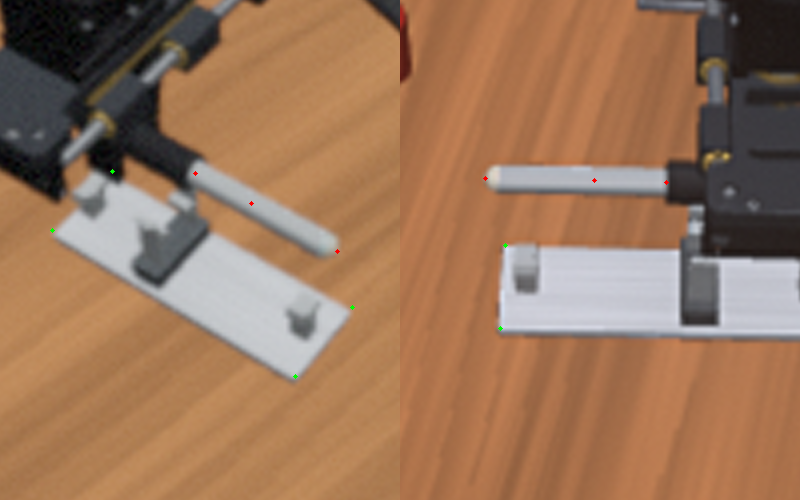

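The plate model marks coincide with its corners in both views. The probe's step and tip marks agree to about 2 mm, with the axis over the clip. I'll lower to the jaws and then press.

```bash
python3 -m inch '[[10,[10,0.5,0],[0,0.3,0.1]],[10,[8,0,0],[0,0,0]],[10,[0,0,0],[0,0,0]]]' 60; python3 - <<'E'
from h import *
rel([497.7,-12.9],12.4,21)
E
```

```text
time: 12.85
position: [0.4976, -0.0129, 0.0565]
tool_rot: [-0.076, 0.704, 0.076, 0.702]
ft_force: [-0.5, 0.7, -0.6]
grip_width: 0.0204
t 12.85 F [-0.5  0.7 -0.6] w 20.4 pos [497.6 -12.9  56.5] rot [-0.06 -0.13  0.02] shift [35.5 -0.1  0.2] in target axes [35.5 -0.1  0.1]
```

```bash
python3 -m inch '[[10,[8,0,0],[0,-0.1,0]],[10,[8,0,0],[0,0,0]],[10,[6,0,0],[0,0,0]],[10,[0,0,0],[0,0,0]]]' 60; python3 - <<'E'
from h import *
rel([497.7,-12.9],12.4,21)
E
python3 -m inch '[[10,[6,0,0],[0,0,0]],[10,[0,0,0],[0,0,0]]]' 60; python3 - <<'E'
from h import *
rel([497.7,-12.9],12.4,21)
E
```

```text
time: 13.35
position: [0.498, -0.0132, 0.0327]
tool_rot: [-0.076, 0.703, 0.076, 0.703]
ft_force: [0.1, -1.5, 0.4]
grip_width: 0.0204
t 13.35 F [ 0.1 -1.5  0.4] w 20.4 pos [498.  -13.2  32.7] rot [-0.07 -0.01  0.04] shift [11.7  0.4 -0.2] in target axes [11.7  0.4 -0.2]
time: 13.6
position: [0.4985, -0.0134, 0.0267]
tool_rot: [-0.076, 0.703, 0.076, 0.703]
ft_force: [-0.3, -0.5, -0.7]
grip_width: 0.0205
t 13.6 F [-0.3 -0.5 -0.7] w 20.5 pos [498.5 -13.4  26.7] rot [-0.07  0.06  0.07] shift [ 5.7  0.6 -0.7] in target axes [ 5.7  0.6 -0.7]
```

```bash
python3 -m inch '[[10,[4,0,0],[0,0,0]],[10,[2,0,0],[0,0,0]],[10,[0,0,0],[0,0,0]]]' 60; python3 - <<'E'
from h import *
rel([497.7,-12.9],12.4,21); o=get_obs(); print(o["moment"])
ims=[]
for n,(cx,cy) in {"scene":(245,200),"side":(250,195)}.items():
    c=P(n); im=imaging.camera(n)
    big=cv2.resize(im,None,fx=4,fy=4,interpolation=cv2.INTER_CUBIC)
    ims.append(big[cy*4-250:cy*4+250,cx*4-200:cx*4+200])
cv2.imwrite("pics/press.png",cv2.cvtColor(np.hstack(ims),cv2.COLOR_RGB2BGR))
E
```

```text
time: 13.98
position: [0.4987, -0.0133, 0.0205]
tool_rot: [-0.076, 0.702, 0.076, 0.704]
ft_force: [-0.1, -0.6, -0.0]
grip_width: 0.0204
t 13.975 F [-0.1 -0.6 -0. ] w 20.4 pos [498.7 -13.3  20.5] rot [-0.06  0.09  0.08] shift [-0.5  0.6 -0.8] in target axes [-0.5  0.6 -0.8]
[-0.00505402 -0.02367524  0.02464817]
```

View pics/press.png

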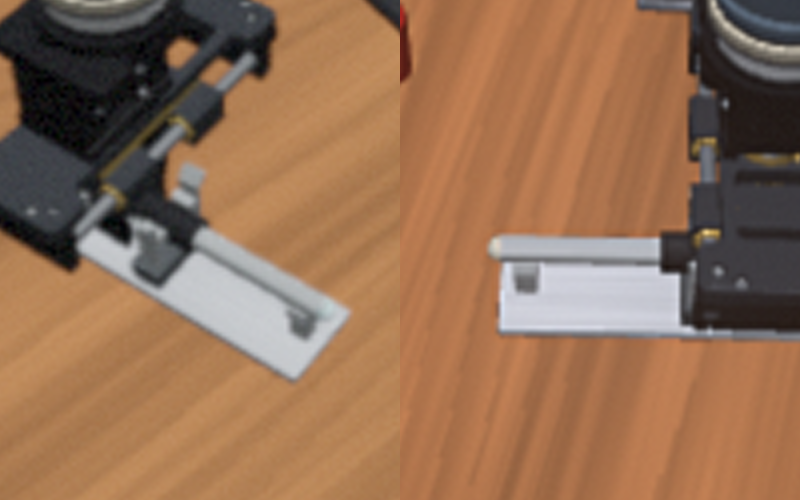

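The views show the grip between the jaws and the shaft over its rest, but the wrist reads no load. I'll press a little further to confirm contact with the rests.

```bash
python3 -m inch '[[10,[2,0,0],[0,0,0]]]' 60;python3 -m inch '[[10,[2,0,0],[0,0,0]]]' 60; python3 -m inch '[[10,[2,0,0],[0,0,0]]]' 60; python3 -c "
from h import *
rel([497.7,-12.9],12.4,21); print(get_obs()['moment'])"
```

```text
time: 14.2
position: [0.4987, -0.0133, 0.02]
tool_rot: [-0.076, 0.702, 0.075, 0.704]
ft_force: [-4.0, 0.5, 30.4]
grip_width: 0.0207
time: 14.32
position: [0.4987, -0.0133, 0.0201]
tool_rot: [-0.077, 0.702, 0.075, 0.704]
ft_force: [-3.5, 0.7, 22.4]
grip_width: 0.0202
time: 14.45
position: [0.4988, -0.0133, 0.0201]
tool_rot: [-0.077, 0.702, 0.075, 0.704]
ft_force: [-2.9, -0.0, 17.7]
grip_width: 0.0203
t 14.45 F [-2.9 -0.  17.7] w 20.3 pos [498.8 -13.3  20.1] rot [-0.06  0.21  0.15] shift [-0.9  0.7 -0.9] in target axes [-0.9  0.7 -0.9]
[ 0.106876    0.50490692 -0.02031377]
```

Contact is solid: 18–30 N upward with no further travel, so the probe is fully down on the rests. I'll let go, rise and look.

```bash
python3 -m inch '[[10,[0,0,0],[0,0,0]],[55,[0,0,0],[0,0,0]],[55,[0,0,0],[0,0,0]],[55,[0,0,0],[0,0,0]],[55,[0,0,0],[0,0,0]],[55,[0,0,0],[0,0,0]]]' 60; python3 -m inch '[[55,[-30,0,0],[0,0,0]],[55,[-35,0,0],[0,0,0]],[55,[-35,0,20],[0,0,0]],[55,[-30,0,50],[0,0,0]],[55,[0,0,50],[0,0,0]],[55,[0,0,0],[0,0,0]]]' 60; python3 - <<'E'
from h import *
rel([580.9,5.35],12.4,100)
ims=[]
for n,(cx,cy) in {"side":(220,195),"wrist":(256,120)}.items():
    c=P(n); im=imaging.camera(n)
    for d in imaging.tip_of(n,"probe")[:2]: print(n,d,onz(c,d["pixel"],.04))
    if n=="wrist": np.save("pics/w_c3.npy",np.array([c],dtype=object),allow_pickle=True)
    big=cv2.resize(im,None,fx=4,fy=4,interpolation=cv2.INTER_CUBIC)
    for x in (-.036,0,.054):
        a=np.radians(12.4); p=proj(c,np.array([.5809+x*np.cos(a),.00535+x*np.sin(a),.04])); cv2.circle(big,tuple(np.round(p*4+1.5).astype(int)),3,(255,0,0),-1)
    ims.append(big[max(0,cy*4-300):max(0,cy*4-300)+600,cx*4-200:cx*4+200])
cv2.imwrite("pics/rel.png",cv2.cvtColor(np.hstack(ims),cv2.COLOR_RGB2BGR))
E
```

```text
time: 15.2
position: [0.4984, -0.0131, 0.0201]
tool_rot: [-0.077, 0.702, 0.075, 0.704]
ft_force: [0.6, 0.3, 0.3]
grip_width: 0.0539
time: 15.95
position: [0.6165, 0.0136, 0.1534]
tool_rot: [-0.076, 0.703, 0.076, 0.703]
ft_force: [-1.1, -0.2, 0.7]
grip_width: 0.0549
t 15.95 F [-1.1 -0.2  0.7] w 54.9 pos [616.5  13.6 153.4] rot [-0.12  0.01  0.01] shift [ 53.4  -0.4 -36.6] in target axes [ 53.4  -0.4 -36.6]
side {'pixel': [248.8, 194.6], 'confidence': 0.96} [0.57986789 0.00467005 0.04      ]
wrist {'pixel': [251.9, 157.3], 'confidence': 0.78} [0.58527474 0.00752619 0.04      ]
```

View pics/rel.png

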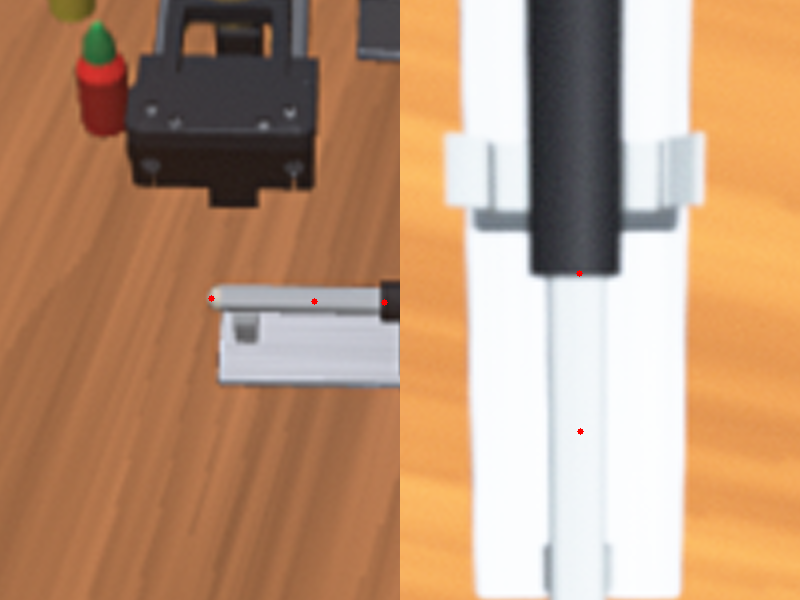

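The probe is seated: its step lies exactly on the model mark between the jaws, and it is level and straight along the stand. Next I'll take the shaft at the origin.

```bash
python3 -m inch '[[55,[0,0,-20],[0,0,0]],[55,[20,0,-16.5],[0,0,0]],[55,[30,0,0],[0,0,0]],[55,[30,0,0],[0,0,0]],[55,[10,0,0],[0,0,0]],[55,[0,0,0],[0,0,0]]]' 60; python3 - <<'E'
from h import *
rel([580.9,5.35],12.4,21)
E
```

```text
time: 16.9
position: [0.5639, 0.0045, 0.0597]
tool_rot: [-0.072, 0.709, 0.075, 0.697]
ft_force: [-0.4, 0.7, -0.4]
grip_width: 0.055
t 16.9 F [-0.4  0.7 -0.4] w 55.0 pos [563.9   4.5  59.7] rot [-0.41 -0.98 -0.35] shift [38.3 -2.9 17.5] in target axes [38.7 -2.8 16.8]
```

```bash
python3 -m inch '[[55,[0,-2.5,16.5],[-0.4,-1,-0.3]],[55,[0,0,0],[0,0,0]],[55,[10,0,0],[0,0,0]],[55,[10,0,0],[0,0,0]],[55,[0,0,0],[0,0,0]]]' 60; python3 - <<'E'
from h import *
rel([580.9,5.35],12.4,21)
E
```

```text
time: 17.52
position: [0.5839, 0.0052, 0.0409]
tool_rot: [-0.077, 0.701, 0.076, 0.705]
ft_force: [0.9, 0.1, 0.8]
grip_width: 0.0549
t 17.525 F [0.9 0.1 0.8] w 54.9 pos [583.9   5.2  40.9] rot [0.04 0.39 0.1 ] shift [19.9  0.8 -3.1] in target axes [19.9  0.8 -2.9]
```

```bash
python3 -m inch '[[55,[10,0.7,-2.8],[0,0.4,0]],[55,[9.5,0,0],[0,0,0]],[55,[0,0,0],[0,0,0]]]' 60; python3 - <<'E'
from h import *
rel([580.9,5.35],12.4,21)
E
```

```text
time: 17.9
position: [0.5803, 0.0054, 0.0195]
tool_rot: [-0.077, 0.704, 0.076, 0.702]
ft_force: [-0.6, -0.3, -0.3]
grip_width: 0.0547
t 17.9 F [-0.6 -0.3 -0.3] w 54.7 pos [580.3   5.4  19.5] rot [ 0.04 -0.11  0.07] shift [-1.5 -0.2  0.6] in target axes [-1.5 -0.2  0.6]
```

```bash
python3 -m inch '[[4,[-1,0,0],[0,0,0]],[4,[0,0,0],[0,0,0]],[4,[0,0,0],[0,0,0]],[4,[0,0,0],[0,0,0]],[4,[0,0,0],[0,0,0]],[4,[0,0,0],[0,0,0]],[4,[0,0,0],[0,0,0]]]' 60; python3 -c "
from h import *
rel([580.9,5.35],12.4,21)"; python3 -m inch '[[4,[-6,0,0],[0,0,0]]]' 60;  python3 -m inch '[[4,[-6,0,0],[0,0,0]]]' 60; python3 -m inch '[[4,[-8,0,0],[0,0,0]]]' 60
```

```text
time: 18.77
position: [0.5811, 0.0051, 0.0213]
tool_rot: [-0.077, 0.703, 0.076, 0.703]
ft_force: [-0.5, 0.2, -0.2]
grip_width: 0.0124
t 18.775 F [-0.5  0.2 -0.2] w 12.4 pos [581.1   5.1  21.3] rot [ 0.04 -0.02  0.12] shift [ 0.3  0.3 -0.1] in target axes [ 0.3  0.3 -0.1]
time: 18.9
position: [0.5807, 0.0052, 0.0269]
tool_rot: [-0.077, 0.703, 0.076, 0.703]
ft_force: [-0.9, -0.6, -3.0]
grip_width: 0.0125
time: 19.02
position: [0.5806, 0.0052, 0.0332]
tool_rot: [-0.077, 0.703, 0.076, 0.702]
ft_force: [-0.7, -0.5, 0.1]
grip_width: 0.0129
time: 19.15
position: [0.5805, 0.0052, 0.0417]
tool_rot: [-0.077, 0.704, 0.076, 0.702]
ft_force: [0.2, 0.3, 0.2]
grip_width: 0.0125
```

```bash
python3 -m inch '[[4,[-15,0,0],[0,0,0]],[4,[-25,0,0],[0,0,0]],[4,[-30,0,0],[0,0,0]],[4,[-20,0,0],[0,0,0]],[4,[0,0,0],[0,0,0]],[4,[0,0,0],[0,0,0]]]' 60; python3 - <<'E'
from h import *
rel([536,248],-7,130)
ims=[]
o=get_obs(); M=R.from_quat(o["tool_rot"]).as_matrix(); gp=o["position"]-M[:,0]*.019
obs=[]
for n,(cx,cy) in {"scene":(225,180),"side":(270,175)}.items():
    c=P(n); im=imaging.camera(n); d=imaging.tip_of(n,"probe")[:1]; print(n,d); 
    big=cv2.resize(im,None,fx=3.5,fy=3.5,interpolation=cv2.INTER_CUBIC)
    for x in (-.121,-.036,0,.054):
        p=proj(c,gp+M[:,2]*x); cv2.circle(big,tuple(np.round(p*3.5+1.2).astype(int)),2,(255,0,0),-1)
    ims.append(big[int(cy*3.5)-300:int(cy*3.5)+300,int(cx*3.5)-200:int(cx*3.5)+200])
cv2.imwrite("pics/lift.png",cv2.cvtColor(np.hstack(ims),cv2.COLOR_RGB2BGR))
E
```

```text
time: 19.9
position: [0.5809, 0.0058, 0.1398]
tool_rot: [-0.077, 0.702, 0.076, 0.704]
ft_force: [-0.7, 1.4, -1.0]
grip_width: 0.0118
t 19.9 F [-0.7  1.4 -1. ] w 11.8 pos [580.9   5.8 139.8] rot [19.43  0.15  0.13] shift [  9.1 246.2   8.3] in target axes [  9.8 234.9 -74.1]
scene [{'pixel': [257.3, 168.0], 'confidence': 0.8}]
side [{'pixel': [241.5, 306.0], 'confidence': 0.2}]
```

View pics/lift.png

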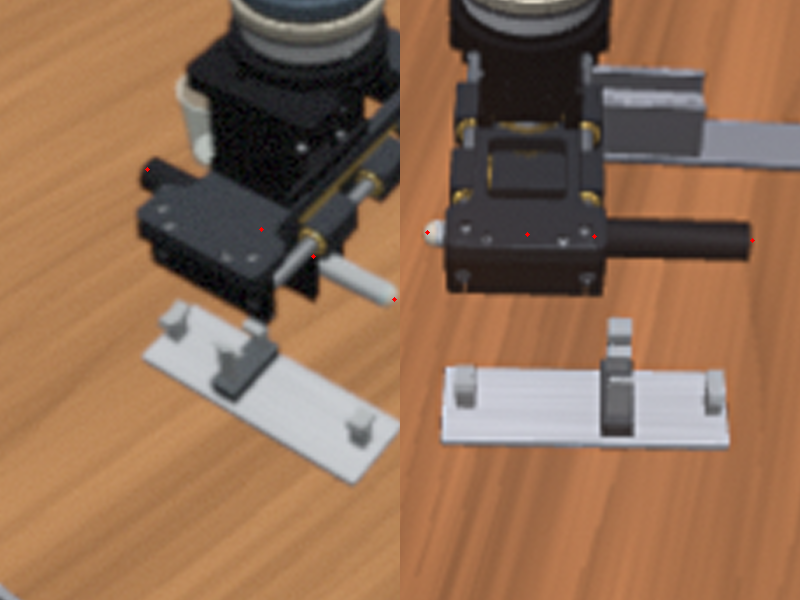

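Twelve pictures have now been viewed, which is the limit, so the remaining checks will be numeric. This last one shows the probe lifted clear of the clip and level in the gripper, with the predicted marks on both its ends. I'll refine the dock pose from pictures already taken.

```bash
cat > dock.py <<'E'
from h import *
from scipy.optimize import least_squares
np.set_printoptions(precision=1,suppress=True)
c2=tuple(np.load("pics/w_clip2.npy",allow_pickle=True)[0]); im2=cv2.imread("pics/w_clip2.png"); c1=tuple(np.load("pics/w_dock.npy",allow_pickle=True)[0]); im1=cv2.imread("pics/w_dock.png")
g=lambda c,p,z:onz(c,p,z)[:2]*1000
# front plate corners: dark mask in w_clip2
m=(im2.max(2)<95).astype(np.uint8); m[:40]=0; m[120:]=0; m[:,:370]=0; m[:,470:]=0
ys,xs=np.nonzero(m); print("dark",len(xs),xs.min(),xs.max(),ys.max())
r=cv2.minAreaRect(np.c_[xs,ys].astype(np.float32)); B=cv2.boxPoints(r); B=B[np.argsort(B[:,1])]; print(B)
fr=[g(c2,p,.008) for p in B[2:]]; print("front corners",fr,"mid",np.mean(fr,0), "w",np.linalg.norm(fr[0]-fr[1]))
bk=[g(c2,p,.008) for p in B[:2]]; d=np.mean(fr,0)-np.mean(bk,0); print("yaw",np.degrees(np.arctan2(d[1],d[0])))
print("shaft rest ctr",g(c2,(431,80),.036))
a=np.radians(-7.1);u=np.array([np.cos(a),np.sin(a)]);O=np.array([535.5,249])
for nm,p in (("front",np.mean(fr,0)),("rest",g(c2,(431,80),.036))): print(nm,(p-O)@u,(p-O)@[-u[1],u[0]])
# plate side edges in w_dock (below channel, rows 190-228)
for y in range(190,226,8):
    row=im1[y].max(1).astype(int); xs=np.nonzero(row[225:310]<95)[0]+225; 
    if len(xs): print(y,xs.min(),xs.max(),[(g(c1,(x,y),.008)-O)@[-u[1],u[0]] for x in (xs.min()-.5,xs.max()+.5)],(g(c1,(264,y),.008)-O)@u)
E
python3 dock.py
```

```text
dark 1883 390 444 94
[[393.8  36.4]
 [444.1  40. ]
 [389.6  93.9]
 [440.   97.5]]
front corners [array([580.4, 209. ]), array([595.5, 270.2])] mid [587.9 239.6] w 62.96296775401301
yaw -6.15376253009516
shaft rest ctr [573.1 242.8]
front 53.202336126980775 -2.846518568850543
rest 38.0633240689743 -1.5101833619252663
190 240 283 [np.float64(-31.085221039068706), np.float64(27.688509174545434)] -14.547792667119408
198 241 283 [np.float64(-30.952476861640115), np.float64(26.895926867523475)] -3.398829903792273
206 242 284 [np.float64(-30.817597378075973), np.float64(27.44796547223214)] 7.910089056224062
214 243 285 [np.float64(-30.68054140440467), np.float64(28.007474176610167)] 19.381998949685805
222 244 285 [np.float64(-30.54126675570008), np.float64(27.19827126937959)] 31.02001047221012
```

```bash
python3 -m inch '[[4,[-10,0,0],[5,0,0]],[4,[-10,0,0],[5,0,0]],[4,[-10,0,0],[5,0,0]],[4,[0,0,0],[4,0,0]],[4,[0,0,0],[0,0,0]]]' 60; python3 -c "
from h import *
rel([536.8,247.4],-6.7,165)"
```

```text
time: 20.72
position: [0.5782, 0.0061, 0.165]
tool_rot: [0.044, 0.709, -0.044, 0.703]
ft_force: [0.1, 0.3, -0.7]
grip_width: 0.012
t 20.725 F [ 0.1  0.3 -0.7] w 12.0 pos [578.2   6.1 165. ] rot [-0.46 -0.47  0.06] shift [  0.3 234.2 -71.1] in target axes [ -0.  234.8 -69.3]
```

```bash
python3 -m inch '[[4,[0,40,-12],[-0.4,-0.4,0]],[4,[0,40,-12],[0,0,0]],[4,[0,40,-12],[0,0,0]],[4,[0,40,-12],[0,0,0]],[4,[0,40,-12],[0,0,0]],[4,[0,33,-10],[0,0,0]],[4,[0,0,0],[0,0,0]],[4,[0,0,0],[0,0,0]]]' 60; python3 -c "
from h import *
rel([536.8,247.4],-6.7,95)"
```

```text
time: 21.72
position: [0.534, 0.251, 0.1597]
tool_rot: [0.038, 0.709, -0.04, 0.703]
ft_force: [0.3, -0.7, -0.5]
grip_width: 0.0122
t 21.725 F [ 0.3 -0.7 -0.5] w 12.2 pos [534.  251.  159.7] rot [ 0.4  -0.43  0.23] shift [64.6 -3.   3.7] in target axes [64.7 -3.2  3.2]
```

```bash
python3 -m inch '[[4,[20,-3,3],[0.4,-0.4,0.2]],[4,[25,0,0],[0,0,0]],[4,[25,0,0],[0,0,0]],[4,[10,0,0],[0,0,0]],[4,[0,0,0],[0,0,0]],[4,[0,0,0],[0,0,0]]]' 60; python3 - <<'E'
from h import *
np.set_printoptions(precision=4,suppress=True)
rel([536.8,247.4],-6.7,21)
o=get_obs(); M=R.from_quat(o["tool_rot"]).as_matrix(); gp=o["position"]-M[:,0]*.019
for n in ("scene","side","wrist"):
    c=P(n); im=imaging.camera(n); cv2.imwrite(f"pics/d_{n}.png",cv2.cvtColor(im,cv2.COLOR_RGB2BGR)); np.save(f"pics/d_{n}.npy",np.array([c],dtype=object),allow_pickle=True)
    for t,z in (("dock_seat",.04),("probe",gp[2])):
        for d in imaging.tip_of(n,t)[:1]: print(n,t,np.round(d["pixel"],1),round(d["confidence"],2),onz(c,d["pixel"],z))
    for x in (-.121,-.036,.054): print("   proj",x,np.round(proj(c,gp+M[:,2]*x),1))
    for d in imaging.cut_out(n,"probe")[:1]: print("  box",np.round(d["box"],1),round(d["confidence"],2),d["pixels"].sum())
E
```

```text
time: 22.48
position: [0.5399, 0.2416, 0.0784]
tool_rot: [0.043, 0.705, -0.044, 0.707]
ft_force: [0.4, -0.3, -1.1]
grip_width: 0.0125
t 22.475 F [ 0.4 -0.3 -1.1] w 12.5 pos [539.9 241.6  78.4] rot [-0.32  0.13  0.05] shift [57.4  5.4 -3.9] in target axes [57.4  5.4 -3.8]
scene dock_seat [318.1 140.4] 0.88 [0.5368 0.2506 0.04  ]
scene probe [320.6 124.6] 0.6 [0.54   0.2466 0.0974]
   proj -0.121 [288.2  99.8]
   proj -0.036 [309.5 117.5]
   proj 0.054 [334.4 138.3]
side dock_seat [238.4 302.8] 0.89 [0.5413 0.245  0.04  ]
   proj -0.121 [309.5 310.3]
   proj -0.036 [259.9 293.5]
   proj 0.054 [209.5 276.2]
  box [283.6 301.9  52.1  28.4] 0.68 729
wrist dock_seat [259.1 210.1] 0.56 [0.5408 0.2469 0.04  ]
wrist probe [254.1 247.9] 0.92 [0.5423 0.2428 0.0974]
   proj -0.121 [251.6 -16.7]
   proj -0.036 [251.4 177.5]
   proj 0.054 [251.3 330.9]
  box [252.7 143.4  46.  280.6] 0.64 10390
```

```bash
python3 -m inch '[[4,[0,5.3,-3.5],[-0.3,0,0]],[4,[0,0,0],[0,0,0]],[4,[8,0,0],[0,0,0]],[4,[0,0,0],[0,0,0]]]' 60; python3 -c "
from h import *
rel([537.2,247.4],-6.7,21)"
```

```text
time: 23.58
position: [0.5359, 0.2482, 0.069]
tool_rot: [0.04, 0.706, -0.041, 0.706]
ft_force: [0.5, -0.2, -1.1]
grip_width: 0.0127
t 23.575 F [ 0.5 -0.2 -1.1] w 12.7 pos [535.9 248.2  69. ] rot [0.06 0.04 0.08] shift [48.  -0.6  1.4] in target axes [48.  -0.7  1.4]
```

```bash
python3 -m inch '[[4,[8,-0.5,1],[0,0,0]],[4,[8,0,0],[0,0,0]],[4,[8,0,0],[0,0,0]],[4,[0,0,0],[0,0,0]]]' 60; python3 -c "
from h import *
rel([537.2,247.4],-6.7,21)"
```

```text
time: 24.08
position: [0.5367, 0.2472, 0.0426]
tool_rot: [0.04, 0.706, -0.042, 0.706]
ft_force: [0.2, 0.2, -1.6]
grip_width: 0.0125
t 24.075 F [ 0.2  0.2 -1.6] w 12.5 pos [536.7 247.2  42.6] rot [ 0.04 -0.03  0.11] shift [21.6  0.3  0.5] in target axes [21.6  0.3  0.5]
```

```bash
python3 -m inch '[[4,[8,0,0],[0,0,0]],[4,[6,0,0],[0,0,0]],[4,[4,0,0],[0,0,0]],[4,[0,0,0],[0,0,0]]]' 60; python3 -c "
from h import *
rel([537.2,247.4],-6.7,21)"; python3 -m inch '[[4,[2,0,0],[0,0,0]]]';python3 -m inch '[[4,[1.5,0,0],[0,0,0]]]'; python3 -m inch '[[4,[1.5,0,0],[0,0,0]]]'
```

```text
time: 24.58
position: [0.5368, 0.2472, 0.0233]
tool_rot: [0.04, 0.706, -0.042, 0.706]
ft_force: [0.2, -0.2, -0.1]
grip_width: 0.0127
t 24.575 F [ 0.2 -0.2 -0.1] w 12.7 pos [536.8 247.2  23.3] rot [ 0.04 -0.01  0.1 ] shift [2.3 0.2 0.4] in target axes [2.3 0.2 0.3]
time: 24.7
position: [0.5372, 0.2473, 0.0215]
tool_rot: [0.041, 0.706, -0.042, 0.706]
ft_force: [0.3, 0.3, 0.0]
grip_width: 0.0121
time: 24.82
position: [0.5372, 0.2473, 0.0212]
tool_rot: [0.041, 0.706, -0.042, 0.706]
ft_force: [-2.4, -1.4, 13.7]
grip_width: 0.0123
time: 24.95
position: [0.5372, 0.2474, 0.0212]
tool_rot: [0.041, 0.706, -0.042, 0.706]
ft_force: [-2.6, -1.0, 10.7]
grip_width: 0.0123
```

The probe touched down at 11–14 N with its axis 40 mm above the bench, as specified. I'll release and back off straight up.

```bash
python3 -m inch '[[4,[0,0,0],[0,0,0]],[50,[0,0,0],[0,0,0]],[50,[0,0,0],[0,0,0]],[50,[0,0,0],[0,0,0]],[50,[0,0,0],[0,0,0]],[50,[0,0,0],[0,0,0]]]' 30; python3 -m inch '[[50,[-15,0,0],[0,0,0]],[50,[-30,0,0],[0,0,0]],[50,[-40,0,0],[0,0,0]],[50,[-40,0,30],[0,0,0]],[50,[-20,0,50],[0,0,0]],[50,[0,0,50],[0,0,0]],[50,[0,0,0],[0,0,0]],[50,[0,0,0],[0,0,0]]]'; cat > chk.py <<'E'
from h import *
np.set_printoptions(precision=4,suppress=True)
a=np.radians(-6.7);u=np.array([np.cos(a),np.sin(a),0]); O=np.array([.5372,.2474,.04]); ob=[]
for n in ("scene","side","wrist"):
    c=P(n); im=imaging.camera(n); cv2.imwrite(f"pics/f_{n}.png",cv2.cvtColor(im,cv2.COLOR_RGB2BGR))
    for d in imaging.tip_of(n,"probe")[:2]: print(n,"probe",np.round(d["pixel"],1),round(d["confidence"],2),onz(c,d["pixel"],.04),"exp",proj(c,O)); ob.append((c,d["pixel"])) if d["confidence"]>.5 else 0
    print("  exp end/step/tip",[np.round(proj(c,O+u*x),1) for x in (-.121,-.036,.054)])
    for d in imaging.cut_out(n,"probe")[:2]:
        ys,xs=np.nonzero(d["pixels"]); b=d["box"]; print("  box",[round(v,1) for v in (b[0]-b[2]/2,b[0]+b[2]/2,b[1]-b[3]/2,b[1]+b[3]/2)],round(d["confidence"],2),len(xs))
        p=np.array([proj(c,O+u*s) for s in np.linspace(-.115,.05,60)]); q=np.round(p).astype(int); ok=[(0<=x<512 and 0<=y<384 and bool(d["pixels"][y,x])) for x,y in q]; print("  axis in mask",''.join('#' if k else '.' for k in ok))
if len(ob)>1: print("tri",tri(ob))
o=get_obs(); print(o["time"],o["position"],o["ft_force"])
E
python3 chk.py
```

```text
time: 25.7
position: [0.5377, 0.2475, 0.0217]
tool_rot: [0.041, 0.705, -0.041, 0.707]
ft_force: [-0.0, 0.4, -0.4]
grip_width: 0.0482
time: 26.7
position: [0.6683, 0.2325, 0.1788]
tool_rot: [0.041, 0.704, -0.041, 0.708]
ft_force: [-0.5, -0.2, -0.6]
grip_width: 0.0496
scene probe [317.7 142.9] 0.84 [0.5422 0.2432 0.04  ] exp [317.3688 141.0928]
scene probe [317.6 140.3] 0.32 [0.5357 0.25   0.04  ] exp [317.3688 141.0928]
  exp end/step/tip [array([287.8, 115.6]), array([308.2, 133.1]), array([331.8, 153.6])]
  box [290.5, 333.8, 115.2, 156.4] 0.73 387
  axis in mask ############################################################
side probe [240.  306.1] 0.79 [0.537  0.2504 0.04  ] exp [240.3178 304.5439]
  exp end/step/tip [array([306.6, 326.9]), array([259.7, 311.2]), array([211.9, 294.7])]
  box [211.2, 306.0, 292.5, 331.9] 0.65 1125
  axis in mask ############################################################
wrist probe [255.7  47. ] 0.63 [0.542  0.2505 0.04  ] exp [251.8801  41.8538]
  exp end/step/tip [array([ 252.3, -117.8]), array([252. ,  -1.6]), array([251.7, 101.8])]
  box [243.6, 266.8, 3.7, 101.7] 0.88 1471
  axis in mask .............................###############################
tri [0.5389 0.249  0.0338]
27.15 [0.6687 0.2327 0.1783] [ 0.3806 -0.1744 -0.7164]
```

The robot is clear and the projected axis lies inside the probe's mask in both fixed cameras. As a last check I'll find the probe's height and tilt by intersecting the mask axis planes from the two views.

```bash
python3 - <<'E'
from h import *
np.set_printoptions(precision=4,suppress=True)
a=np.radians(-6.7);u=np.array([np.cos(a),np.sin(a),0]); O=np.array([.5372,.2474,.04])
for lo,hi in ((-.030,.05),):
    N=[];Dd=[]
    for n in ("scene","side","wrist"):
        c=P(n); imaging.camera(n); d=imaging.cut_out(n,"probe")
        if not d: print(n,"none"); continue
        ys,xs=np.nonzero(d[0]["pixels"]); pts=np.c_[xs,ys].astype(np.float32)
        p0,p1=proj(c,O+u*lo),proj(c,O+u*hi); e=p1-p0; s=(pts-p0)@e/(e@e); pts=pts[(s>0)&(s<1)]
        vx,vy,x0,y0=cv2.fitLine(pts,cv2.DIST_L2,0,.01,.01).ravel()
        t,r1=ray(c,(x0-20*vx,y0-20*vy)); _,r2=ray(c,(x0+20*vx,y0+20*vy)); nn=np.cross(r1,r2); nn/=np.linalg.norm(nn); N.append(nn); Dd.append(nn@t)
        print(n,len(pts),"axis offset from expected mm",1000*(nn@O-nn@t),"normal",nn)
    for i,j in ((0,1),(0,2),(1,2)):
        if max(i,j)<len(N):
            L=np.cross(N[i],N[j]); L/=np.linalg.norm(L); L*=np.sign(L[0])
            X=np.linalg.solve(np.array([N[i],N[j],u]),[Dd[i],Dd[j],u@O]); print(i,j,"axis at x=0",X,"yaw",np.degrees(np.arctan2(L[1],L[0])),"pitch up",np.degrees(np.arcsin(L[2])))
print(get_obs()["time"])
E
```

```text
scene 10 axis offset from expected mm 12.014238554708456 normal [ 0.8902  0.1883 -0.4148]
side 410 axis offset from expected mm -1.5875508327080623 normal [ 0.1281  0.9142 -0.3845]
wrist 1342 axis offset from expected mm -1.5560770883532582 normal [0.1253 0.9921 0.0011]
0 1 axis at x=0 [0.5395 0.2667 0.0826] yaw 43.30758440228061 pitch up 61.90616377022476
0 2 axis at x=0 [0.5374 0.2489 0.07  ] yaw -7.3322014642653075 pitch up 64.22464937079104
1 2 axis at x=0 [0.5374 0.2489 0.0396] yaw -7.20008616239019 pitch up 1.8574168221539429
27.45
```

The side and wrist planes put the axis 39.6 mm high, 1.6 mm off my estimate and at yaw -7.2°, so it is seated. The scene camera's mask was unusable this time (10 px). I'm handing in.

```bash
python3 -c "
from h import *
print(get_obs()['ft_force']); print(robot.hand_in())"
```

```text
[ 0.52936448  0.3444175  -0.41303129]
the job is handed in; nothing more can be done
None
```

I took the probe out of the guard by its black grip and pressed it fully down into the spring clip. After letting go, I took it again by its steel shaft, lifted it clear and laid it in the charging dock. The job was handed in at about 27.5 s, well inside the 58 s limit.

- **Clip:** the probe met the rests at 18–30 N and went no further. The picture after release showed the step exactly on its mark just ahead of the jaws, with the probe level. It came out level too.
- **Dock:** it touched down at 11–14 N with its axis at 40 mm. After release, the side and wrist cameras put the axis at 39.6 mm, about 1.6 mm sideways from my dock estimate and at yaw -7.2°. The grip end and tip were within about 1 px of where they should be in the side view. The gripper was clear and the wrist force about 0.
- **What disagreed:**
  - The scene camera's last cut-out of the probe was unusable (10 pixels).
  - Triangulating the networks' origin points gave a height of 34 mm instead of 40 mm.
  - The side and wrist fit showed a 1.9° tilt, tip up. I took these last two as measurement noise.
  - By then I had used all 12 pictures, so I checked the dock by numbers only, not by eye.
- **First grip attempt:** the gripper drifted about 12 mm during its first descent. I reopened it and corrected before gripping.

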